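# Oil a slip stone at the carver's honing turntable

## Robot

A 7-joint arm with a two-finger parallel gripper is mounted at the origin on the work surface. World frame = base frame: x ahead of the robot, y to its left, z up, the work surface at z = 0. Lengths are in mm, angles in rad, forces in N, time in s.
With the tool pointing down it reaches from about 400 to 875 mm from the base axis. Payload 4.4 kg.
Tool frame: the origin (TCP) lies midway between the tips of the shut fingers; the grasp point (between the pads) lies 19 mm behind it (ctrl.grip_point_offset is the distance from the TCP to the grasp point, in mm); z points along the fingers, y is the line along which they close (so a half turn about z gives the same grasp; the last joint's range is limited). The gripper opens to 85 mm and grips with 20 to 120 N. Pads are 22 mm wide; open, the fingers measure 114 mm over their backs; the gripper's body (76 mm by 85 mm) begins 54 mm behind the grasp point. The pads swing forward as they close: fully open they stand 13 mm farther back than shut.
Start: joints at [1.122, 0.628, 0.038, 1.517, -0.027, 0.996, -0.02], TCP at [242.816, -602.958, 231.313] pointing down, gripper open.
Joint ranges: [-3.06, 3.06], [-0.37, 2.12], [-1.25, 1.32], [0.18, 2.47], [-1.1, 4.24], [0.23, 1.98], [-2.94, 2.94]. Speed limits (rad/s): [2.57, 2.57, 3.14, 3.14, 3.14, 3.14, 3.14].

## Interface

Orientations are given as [roll, pitch, yaw] about the fixed x, y, z axes, in that order (R = Rz(yaw) Ry(pitch) Rx(roll)).
In Python, from cell import ctrl, eyes, finish_job gives the robot as it stands (ctrl), with the cameras (eyes) and the job as plain functions.
- The arm moves only by the tool run_rows, called after ">>>" as name([rows], argument=value, ...), one row to a line, values as JSON. Schema: {"type":"object","properties":{"plan":{"type":"array","items":{"type":"array","items":{"type":"number"},"minItems":7,"maxItems":7},"minItems":1,"maxItems":12},"only":{"type":"string"},"quiet":{"type":"boolean"},"lines":{"type":"string"}},"required":["plan"],"additionalProperties":false}. plan is a list of rows, 1 to 12 of them, each of 7 numbers: dx, dy, dz in shares of the most that a row can go, 1 being 50 mm, then a rotation vector rx, ry, rz in units of 0.25 rad, then the finger opening in mm; each row shifts and turns the commanded pose from where the row before left it, along the tool's axes as they then stand; what a row does not reach is not made up. A row lasts 1/10 s, in which the tool goes at most 50 mm and 0.15 rad, less where a joint would pass 70% of its speed; a pose out of reach is approached as far as the arm can. The fingers move at their own pace and stop on an object; the grip force is fixed at half the most. Time passes only in rows, so rows that do not move let the fingers close. The tool returns the time, the measured TCP pose, the force, the opening and the grip force at its end. only (a regular expression) keeps the lines of the reply that match it, lines (a string "A,B") keeps lines A to B, and quiet returns only ok. Input that does not fit is refused with a message, and nothing moves.
- ctrl.read_state(): the state, without advancing time (a new reading comes with each control period).
- eyes.get_image(name): name is "scene" or "top"; returns the picture (384x512x3 uint8, blue, green, red); there is no depth.
- eyes.calibration(name): a dict with "fx", "fy", "cx", "cy" (pixels), "rvec" (rotation vector, rad) and "tvec" (3), from world to camera coordinates, as OpenCV has them. Camera axes: x right, y down, z forward; pixel columns grow to the right and rows downward; lengths in mm; the calibration is good to about 2 mm. A picture is of the moment at which its call begins. calibration takes no time and is no camera call.
- finish_job(): hands the job in; it is judged then, once.
The state is a dict: "clock": time; "qpos": joint angles; "qd": joint speeds; "tau": joint torques, N m; "eef_pos": TCP position; "tool_rot": TCP orientation; "force": force on the tool from outside, world axes, zero at the start; "torque": the same for the moment, N m; "width": finger opening in mm; "gripper_force": force on a finger pad.
Only numpy, scipy, OpenCV 4.12 (cv2) and the standard library are available. Lean on these libraries where they do the work, as an engineer would, in place of code of your own. Each camera call takes 0.05 s, during which the arm holds its last target. There are 200 camera calls.

## Task

Lay the loose half-round slip stone gently in the empty bay of the honing turntable and let go of it (if that bay is under or close to the oiler's spout, first turn it clear), then turn the turntable by its posts until the middle of that stone is right under the oiler's spout. Then push the oiler's pump cap all the way down and let it spring back up; do not pump before the stone is under the spout. Leave the other tools and stones on the bench as they are.

Things in the scene. Friction and masses are not known exactly. Their poses are not given: they have to be found in the camera images.
- slip_stone: the stone to be oiled: loose grey bar 95 mm long, 34 mm wide, 37 mm high, with a D-shaped section (flat underside, upright sides for the lower 20 mm, half-round top of 17 mm radius), about 260 g, anywhere on the right of the bench at any yaw. Origin: centre of its underside; x along its length, z up. Both ends are alike
- slip_mid (a point): point inside the half-round slip stone, at the middle of its length and width, 20 mm above its underside
- empty_bay (a point): centre of the floor of the turntable's one empty bay, 30 mm above the bench, 78 mm from the turning axis. The bay is a tray 106 mm long (inside, along the radius) and 46 mm wide (inside), fenced by lips 4 mm thick and 6 mm high; x points outwards along the radius, z up.
- turn_axis (a point): point on the vertical turning axis, in the middle of the turntable at the height of its top face (30 mm above the bench). The turntable is a wooden disc of 135 mm radius on a fixed dark base of 145 mm radius. x points towards the spout, z up. Its other two bays, 120 degrees either side of the empty one, hold fixed rectangular stones up to 40 mm above the disc; those stay
- turntable (a joint): angle of the turntable in rad, counter-clockwise from above: the angle from the direction of the spout to that of the empty bay; 0 (or 2 pi) = empty bay exactly under the spout; may start at any angle. Within about 1.1 rad of 0 the spout leaves no room for a gripper over the bay. Turns both ways past a full turn; light friction (about 0.6 N at a post) keeps it where it is left
- post_a (a point): centre of the top of a round upright wooden post, 16 mm in diameter, standing 46 mm above the disc (top 76 mm above the bench), 105 mm from the axis, 60 degrees counter-clockwise of the empty bay; to turn the disc by
- post_b (a point): the same, 180 degrees from the empty bay
- post_c (a point): the same, 300 degrees counter-clockwise (60 clockwise) of the empty bay
- spout_tip (a point): lower end of the thin fixed spout (8 mm tube), 110 mm above the bench, 78 mm from the turning axis. The tube rises from here to 129 mm and runs radially outwards, level, to the bottle
- cap_top (a point): centre of the top face of the oiler's black round push cap, 38 mm in diameter, 166 mm above the bench when up. The fixed steel bottle below it (64 mm in diameter) stands 185 mm from the turning axis, in the direction of the spout
- pump_cap (a joint): how far the cap is pushed down, m: 0 up, 0.012 all the way down. Sprung: 3 N starts it, 9 N holds it at the bottom; comes up by itself
- flat_stone: bystander: loose grey rectangular bar 100 x 40 x 22 mm, origin centre of underside
- puck_stone: bystander: loose grey round stone, 74 mm across, 26 mm high, origin centre of underside
- mallet: bystander: wooden carver's mallet standing on its 90 mm wide head, handle up, 218 mm tall, origin centre of underside
- gouge: bystander: carving gouge lying at the right side, 24 mm thick wooden handle, 240 mm long, x towards the blade, origin near the middle on the underside
- wide_gouge: bystander: a similar gouge with a wider blade at the left side
- strop: bystander: dark wooden strop block 160 x 55 x 24 mm at the near left, origin centre of underside
- jar: bystander: white open jar 72 mm across, 95 mm high, beyond the turntable, origin centre of underside

How it is judged:
By the outcome, as a careful person would: the job done as asked, in the order asked, and still so for the second after the job is handed in, with the robot touching nothing.
It also fails if it takes over 72 s, if anything falls off the work surface, if the arm or the gripper's body presses on something with over 40 N, if the wrist force passes 120 N, or if a joint passes its speed limit or range.

## Working session

There is one attempt and no reset: what is moved stays moved. The work goes in short steps, Python scripts to look and compute and a tool call to move; the robot and the scene stay as the last step left them, time stands still between calls to the robot, and variables do not carry over. Pictures are saved under pics/ and viewed, at most 10 in all, crops included, and the job is handed in when it is done.

```bash
ls; mkdir -p pics; python3 - <<'E'
from cell import ctrl, eyes, finish_job
import cv2
for n in("scene","top"):
    im=eyes.get_image(n); cv2.imwrite(f"pics/{n}0.png",im); print(n,eyes.calibration(n))
s=ctrl.read_state();print(s['clock'],s['eef_pos'],s['tool_rot'],s['width'])
E
```

```text
cell.py
pics
scene {'fx': 412.44379775288576, 'fy': 412.44379775288576, 'cx': 254.7608135646958, 'cy': 189.80913633023783, 'rvec': array([ 1.85746948,  1.30810915, -0.64298439]), 'tvec': array([-182.71597414, -210.32756594, 2128.59833892])}
top {'fx': 410.0686923383812, 'fy': 410.0686923383812, 'cx': 259.0429702704196, 'cy': 199.05394060185242, 'rvec': array([ 2.08099069, -2.12818508,  0.24849966]), 'tvec': array([ -22.42234858,  565.15161139, 1310.04389548])}
0.1 [ 242.60153205 -602.41334979  230.49233673] [-3.13988889e+00  5.01727974e-05  3.82820225e-01] 84.94220633063803
```

View pics/scene0.png

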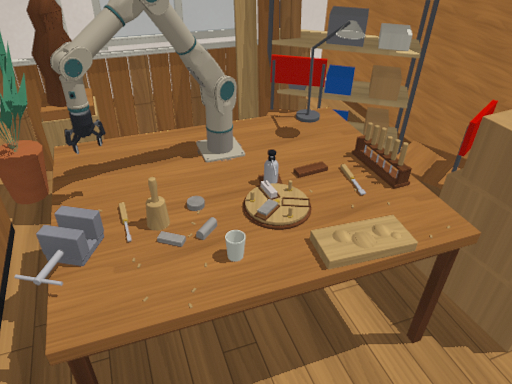

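View pics/top0.png

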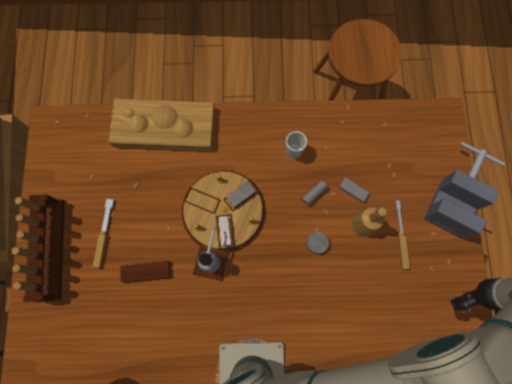

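The scene view shows the two loose bars at about (171,239) and (206,228), and the turntable at (277,205). In the top view the turntable is at (222,210), the oiler at (208,262), the empty bay near (203,200), and the loose bars at (315,193) and (354,189). I'll zoom in on both.

```bash
cat > h.py <<'E'
from cell import ctrl, eyes, finish_job
import cv2, numpy as np
def cam(n):
    c=eyes.calibration(n); R=cv2.Rodrigues(c['rvec'])[0]; return c,R,-R.T@c['tvec']
def ray(n,px):
    c,R,o=cam(n); d=R.T@np.array([(px[0]-c['cx'])/c['fx'],(px[1]-c['cy'])/c['fy'],1]); return o,d/np.linalg.norm(d)
def plane(n,px,z):
    o,d=ray(n,px); return o+d*(z-o[2])/d[2]
def tri(p1,p2):  # scene px, top px
    o1,d1=ray('scene',p1);o2,d2=ray('top',p2)
    s=np.linalg.lstsq(np.c_[d1,-d2],o2-o1,rcond=None)[0]
    a,b=o1+s[0]*d1,o2+s[1]*d2; return (a+b)/2,np.linalg.norm(a-b)
def proj(n,P):
    c,R,o=cam(n); q=R@np.asarray(P,float)+c['tvec']; return np.array([c['fx']*q[0]/q[2]+c['cx'],c['fy']*q[1]/q[2]+c['cy']])
E
python3 - <<'E'
import cv2,numpy as np
t=cv2.imread('pics/top0.png');s=cv2.imread('pics/scene0.png')
a=cv2.resize(t[155:290,170:380],None,fx=3.8,fy=3.8,interpolation=cv2.INTER_CUBIC)
b=cv2.resize(s[145:265,140:325],None,fx=4.3,fy=4.3,interpolation=cv2.INTER_CUBIC)
cv2.imwrite('pics/topz.png',a);cv2.imwrite('pics/scz.png',b);print(a.shape,b.shape)
E
```

```text
(513, 798, 3) (516, 796, 3)
```

View pics/topz.png

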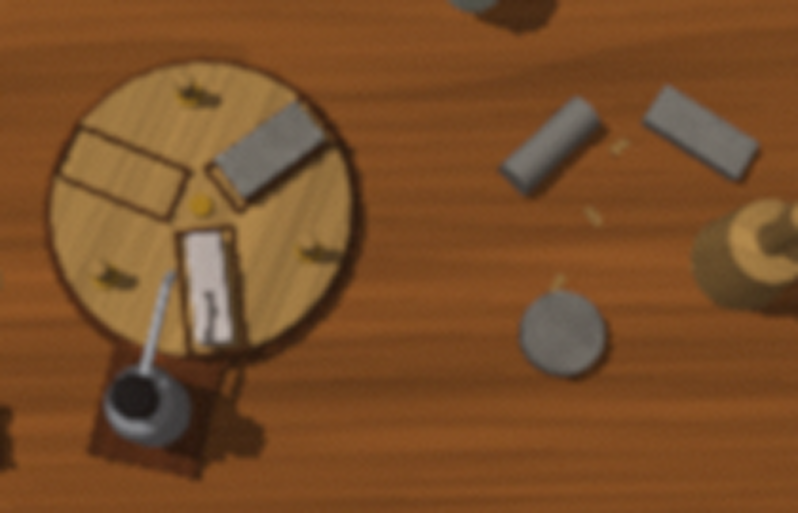

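View pics/scz.png

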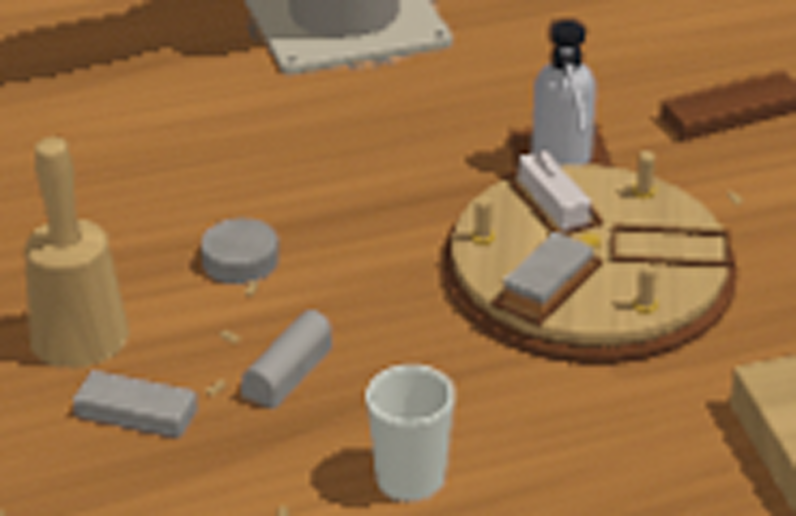

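Zoomed: the half-round slip is at top-zoom (551,146). The empty bay's corners are (82,126), (190,172), (167,220), (60,175), the hub (201,205), the cap (133,394) and the spout tip (170,272). In the scene zoom the slip is at (286,358), the cap top (567,30), and the bay corners (612,228), (725,233), (733,264), (614,262). Next I'll measure these.

```bash
cat > m.py <<'E'
from h import *
T=lambda x,y:((x+.5)/3.8-.5+170,(y+.5)/3.8-.5+155)
S=lambda x,y:((x+.5)/4.3-.5+140,(y+.5)/4.3-.5+145)
t=cv2.imread('pics/top0.png');s=cv2.imread('pics/scene0.png')
def grey(im,x0,y0,x1,y1):
    hsv=cv2.cvtColor(im,cv2.COLOR_BGR2HSV); m=((hsv[...,1]<60)&(hsv[...,2]>60)).astype(np.uint8)
    k=np.zeros_like(m);k[y0:y1,x0:x1]=m[y0:y1,x0:x1]
    c=max(cv2.findContours(k,0,2)[0],key=cv2.contourArea); return c
ct=grey(t,298,175,332,210); r=cv2.minAreaRect(ct); print('slip top',r)
box=cv2.boxPoints(r)
for z in(0,20,37):
    b=np.array([plane('top',p,z)[:2] for p in box]); e=[np.linalg.norm(b[i]-b[i-1]) for i in range(4)]
    i=int(np.argmax(e)); d=b[i]-b[i-1]; print(z,b.mean(0),np.round(e,1),'yaw',np.arctan2(d[1],d[0])%np.pi)
cs=grey(s,194,215,220,242); rs=cv2.minAreaRect(cs); print('slip scene',rs, 'tri',tri(rs[0],r[0]))
print('cap',tri(S(567,30),T(133,394)),plane('top',T(133,394),166))
print('spout',plane('top',T(170,272),110))
bt=[(82,126),(190,172),(167,220),(60,175)]
for z in(30,): 
    B=np.array([plane('top',T(*p),z) for p in bt]);print('bay',B.mean(0),B)
bs=[(725,233),(612,228),(614,262),(733,264)]
for a,b in zip(bs,[bt[3],bt[2],bt[1],bt[0]]): print('bay cand',tri(S(*a),T(*b)))
print('hub',plane('top',T(201,205),30))
hsv=cv2.cvtColor(t,cv2.COLOR_BGR2HSV)
m=((hsv[...,2]>125)&(hsv[...,1]>60)).astype(np.uint8);k=np.zeros_like(m);k[165:255,178:268]=m[165:255,178:268]
k=cv2.morphologyEx(k,cv2.MORPH_CLOSE,np.ones((5,5)));c=max(cv2.findContours(k,0,2)[0],key=cv2.contourArea);c=cv2.convexHull(c)
e=cv2.fitEllipse(c);print('disc',e,plane('top',e[0],30),'rad',e[1][0]/2*plane('top',(e[0][0]+1,e[0][1]),30)[1]-0)
for n,a,b in(('p1',(484,208),(188,94)),('p2',(647,157),(112,275)),('p3',(647,275),(190,94)),('p4',(484,208),(318,250))): print(n,tri(S(*a),T(*b)))
E
python3 m.py
```

```text
slip top ((314.5000305175781, 192.50003051757812), (8.485280990600586, 26.870054244995117), 45.0)
0 [ 599.08594309 -232.18827729] [29.8 98.  30.1 97.7] yaw 2.3345431321667482
20 [ 594.18624141 -229.17471718] [29.3 96.6 29.7 96.3] yaw 2.334543132166748
37 [ 590.02149499 -226.61319109] [29.  95.4 29.3 95.1] yaw 2.334543132166747
slip scene ((206.50001525878906, 228.50001525878906), (9.899494171142578, 25.45584487915039), 45.0) tri (array([ 595.73105156, -228.34461564,   14.51793336]), np.float64(3.0583395074606545))
cap (array([362.76570506, 133.71725176, 163.17326502]), np.float64(0.40796788434410614)) [362.45263282 133.17134813 166.        ]
spout [468.28588443 109.81740045 110.        ]
bay [572.74455679 158.99025736  30.        ] [[617.55122215 198.08002263  30.        ]
 [572.46778912  99.95674614  30.        ]
 [528.71376727 120.64588637  30.        ]
 [572.24544861 217.27837429  30.        ]]
bay cand (array([572.41105585, 219.25856439,  34.05567518]), np.float64(5.6331967518933235))
bay cand (array([528.1912841 , 120.51301972,  32.94403269]), np.float64(0.3582430941177356))
bay cand (array([573.43505286, 101.67805388,  28.42843552]), np.float64(3.34598372849594))
bay cand (array([618.68067986, 202.36422044,  33.47645126]), np.float64(10.202813172847232))
hub [541.79124766  90.11184049  30.        ]
disc ((215.771240234375, 197.67356872558594), (99.49064636230469, 119.41486358642578), 55.68252944946289) [580.59522939 113.21182043  30.        ] rad 5460.814202352051
p1 (array([595.7426524 ,  28.36443902, 139.25906981]), np.float64(130.97269087265943))
p2 (array([475.87759197, 170.8728217 ,  71.42466762]), np.float64(15.0407177027968))
p3 (array([638.58370774, 101.36539914,  60.90330948]), np.float64(8.960847267416163))
p4 (array([494.51619062,  -8.48275355,  63.62624336]), np.float64(12.589032151207418))
```

Distances agree with the spec: cap to spout is about 108 mm and the posts fit. The axis is about (542.5, 91.5), with the bay at 65.7° and the spout at about 168°. That puts the turntable at about −1.79 rad, so the bay is clear of the spout. The mallet stands on the direct path to the stone, so I'll go up first.

Careful with the scale: shifts go in shares of 50 mm and turns go in units of 0.25 rad. That gives: -40 mm is -0.8, 40 mm is 0.8.

```bash
cat >> h.py <<'E'
def togo(x,y,z,yaw):
    from scipy.spatial.transform import Rotation as Ro
    s=ctrl.read_state(); R=Ro.from_euler('xyz',s['tool_rot']); g=Ro.from_euler('xyz',[np.pi,0,yaw])
    print('go',np.round(R.inv().apply(np.array([x,y,z])-s['eef_pos']),1),'rot',np.round((R.inv()*g).as_rotvec(),3),'q',np.round(s['qpos'],2),'t',s['clock'])
E
```

>>> run_rows([
  [0,0,-0.8,0,0,0,85],
  [0,0,-0.8,0,0,0,85],
  [0,0,-0.8,0,0,0,85],
  [0.4,-0.18,0,0,0,0,85],
  [0.8,-0.36,0,0,0,0,85],
  [0.8,-0.36,0,0,0,0,85],
  [0.8,-0.36,0,0,0,0,85],
  [0.8,-0.36,0,0,0,0,85],
  [0.8,-0.36,0,0,0,0,85],
  [0.8,-0.36,0,0,0,0,85],
  [0.8,-0.36,0,0,0,0,85],
  [0.8,-0.36,0,0,0,0,85],
])

```text
clock: 1.3
eef_pos: [501.8, -332.5, 351.0]
tool_rot: [-3.141, 0.001, 0.383]
force: [1.0, -0.7, -0.4]
width: 84.8
gripper_force: 0.0
```

```bash
python3 -c "
from h import *
togo(595,-229,150,2.32)"
```

```text
go [125.2 -61.1 201. ] rot [-1.000e-03 -0.000e+00 -1.937e+00] q [ 0.55  0.45 -0.02  1.49  0.01  1.2  -0.66] t 1.3
```

In the tool's units: 42 mm is 0.84, 41 mm is 0.82, -0.15 rad is -0.6.

>>> run_rows([
  [0.84,-0.4,0,0,0,0,85],
  [0.84,-0.4,0,0,0,0,85],
  [0.82,-0.42,0,0,0,0,85],
  [0,0,0.4,0,0,-0.6,85],
  [0,0,0.4,0,0,-0.6,85],
  [0,0,0.4,0,0,-0.6,85],
  [0,0,0.4,0,0,-0.6,85],
  [0,0,0.4,0,0,-0.6,85],
  [0,0,0.4,0,0,-0.6,85],
  [0,0,0.4,0,0,-0.6,85],
  [0,0,0.4,0,0,-0.6,85],
  [0,0,0.4,0,0,-0.6,85],
])

```text
clock: 2.5
eef_pos: [593.8, -230.8, 170.1]
tool_rot: [-3.141, -0.0, 1.739]
force: [-0.2, -0.4, 0.2]
width: 85.4
gripper_force: 0.0
```

```bash
python3 -c "
from h import *
togo(595,-229,150,2.32)"
```

```text
go [ 1.5  1.5 20.1] rot [-0.001 -0.001 -0.581] q [ 0.54  0.7  -0.36  1.61  0.3   0.89  0.24] t 2.5
```

>>> run_rows([
  [0,0,0.2,0,0,-0.58,85],
  [0,0,0.2,0,0,-0.58,85],
  [0,0,0.2,0,0,-0.58,85],
  [0,0,0.2,0,0,-0.584,85],
  [0,0,0.4,0,0,0,85],
  [0,0,0.4,0,0,0,85],
])

```text
clock: 3.1
eef_pos: [594.0, -231.0, 90.4]
tool_rot: [3.141, -0.0, 2.313]
force: [0.4, 0.0, -0.0]
width: 85.2
gripper_force: 0.0
```

```bash
python3 -c "
from h import *
togo(595,-229,5,2.32)
cv2.imwrite('pics/s1.png',cv2.resize(eyes.get_image('scene')[170:270,140:280],None,fx=5,fy=5))"
```

```text
go [ 0.8  2.1 85.4] rot [ 0.    -0.    -0.007] q [ 0.6   0.82 -0.47  1.66  0.49  0.78  0.65] t 3.1
```

View pics/s1.png

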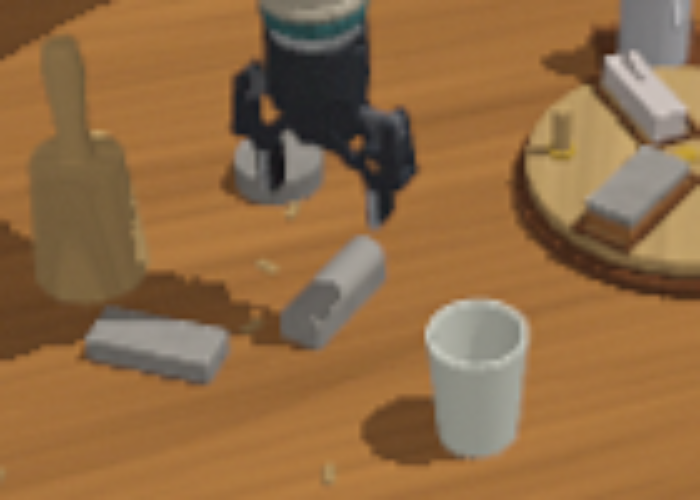

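The gripper stands squarely above the slip stone (crop (335,290)), with its finger line across the stone, and the fingers are clear of the puck and the flat stone. I'll descend and grip.

In the tool's units: 2 mm is 0.04, 25 mm is 0.5, -0.007 rad is -0.028.

>>> run_rows([
  [0.016,0.04,0.5,0,0,-0.028,85],
  [0,0,0.5,0,0,0,85],
  [0,0,0.4,0,0,0,85],
  [0,0,0.2,0,0,0,85],
  [0,0,0.108,0,0,0,85],
  [0,0,0,0,0,0,34],
  [0,0,0,0,0,0,30],
  [0,0,0,0,0,0,30],
  [0,0,0,0,0,0,30],
  [0,0,0,0,0,0,30],
  [0,0,0,0,0,0,30],
  [0,0,0,0,0,0,30],
])

```text
clock: 4.35
eef_pos: [596.1, -229.2, 7.2]
tool_rot: [3.141, 0.002, 2.321]
force: [-1.1, 0.1, 6.3]
width: 32.8
gripper_force: 62.4
```

```bash
python3 -c "
from h import *
togo(595,-229,5,2.32)"
```

```text
go [ 0.9 -0.7  2.2] rot [0.001 0.002 0.001] q [ 0.56  0.93 -0.4   1.69  0.56  0.64  0.6 ] t 4.35
```

In the tool's units: -30 mm is -0.6, -15 mm is -0.3.

>>> run_rows([
  [0,0,-0.1,0,0,0,30],
  [0,0,-0.3,0,0,0,30],
  [0,0,-0.6,0,0,0,30],
  [0,0,-0.7,0,0,0,30],
  [0,0,-0.7,0,0,0,30],
  [0,0,-0.4,0,0,0,30],
  [0,0,0,0,0,0,30],
])

```text
clock: 5.05
eef_pos: [597.4, -229.2, 150.0]
tool_rot: [3.138, 0.006, 2.321]
force: [1.1, -0.5, -2.1]
width: 32.8
gripper_force: 61.5
```

```bash
python3 -c "
from h import *
togo(574.6,162.6,147,1.147)
cv2.imwrite('pics/s2.png',np.hstack([cv2.resize(eyes.get_image('scene')[130:270,140:280],None,fx=2.8,fy=2.8),cv2.resize(eyes.get_image('top')[120:260,230:370],None,fx=2.8,fy=2.8)]))"
```

```text
go [302.2 250.4   2.1] rot [0.007 0.003 1.174] q [ 0.62  0.75 -0.51  1.62  0.45  0.88  0.69] t 5.05
```

View pics/s2.png

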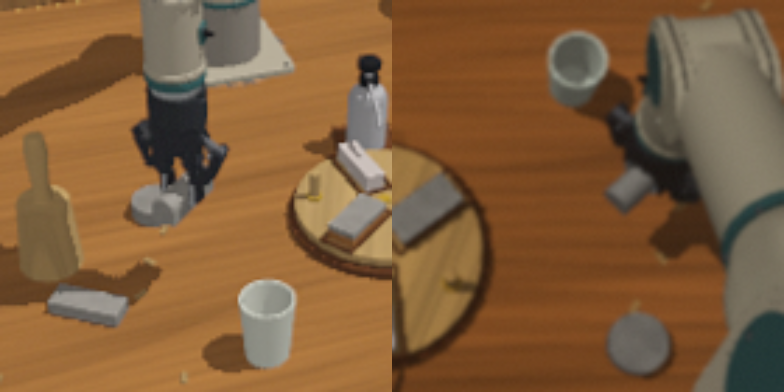

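The stone is held level and nothing else moved: in the left half it sits at (190,205), in the right half its end shows at (625,190). Carrying it to above the bay.

```bash
python3 - <<'E'
from h import *
for e in(-47.5,0,47.5):
    p=np.array([597.4-.681*e,-229.2+.732*e,163]); print(e,(proj('scene',p)-[140,130])*2.8,(proj('top',p)-[230,120])*2.8+[392,0])
E
```

```text
-47.5 [159.65631703 210.55145406] [675.22839273 141.08020684]
0 [179.63333433 190.97396107] [646.10557415 169.34896189]
47.5 [198.71415031 172.2747461 ] [616.63503997 197.95523534]
```

>>> run_rows([
  [0.34,0.28,0,0,0,0,30],
  [0.66,0.56,0,0,0,0,30],
  [0.66,0.56,0,0,0,0,30],
  [0.66,0.56,0,0,0,0,30],
  [0.66,0.56,0,0,0,0,30],
  [0.66,0.56,0,0,0,0,30],
  [0.66,0.56,0,0,0,0,30],
  [0.66,0.56,0,0,0,0,30],
  [0.66,0.5,0,0,0,0,30],
  [0.4,0.3,0,0,0,0,30],
  [0,0,0,0,0,0.584,30],
  [0,0,0,0,0,0.584,30],
])

```text
clock: 6.35
eef_pos: [571.1, 162.8, 143.8]
tool_rot: [-3.138, -0.001, 2.026]
force: [-0.1, -1.5, -1.6]
width: 32.4
gripper_force: 61.2
```

>>> run_rows([
  [0,0,0,0,0,0.588,30],
  [0,0,0,0,0,0.588,30],
  [0,0,0,0,0,0.588,30],
  [0,0,0,0,0,0.588,30],
  [0,0,0,0,0,0.588,30],
  [0,0,0,0,0,0.588,30],
  [0,0,0,0,0,0,30],
])

```text
clock: 7.05
eef_pos: [571.6, 161.4, 144.1]
tool_rot: [-3.139, 0.003, 1.147]
force: [-0.9, 0.6, -2.7]
width: 32.4
gripper_force: 61.4
```

```bash
python3 -c "
from h import *
togo(574.6,162.6,70,1.147)"
```

```text
go [ 2.6  2.4 74.1] rot [-0.002  0.003 -0.   ] q [-0.23  0.66 -0.14  1.76  0.13  0.74 -0.87] t 7.05
```

```bash
python3 - <<'E'
from h import *
t=cv2.imread('pics/top0.png');u=cv2.resize(t,None,fx=4,fy=4,interpolation=cv2.INTER_CUBIC)
v=cv2.cvtColor(u,cv2.COLOR_BGR2HSV)[...,2]
m=np.zeros(v.shape,np.uint8)
# bay interior: bright wood area enclosed by rim, seed at centre
b=(v>105).astype(np.uint8); n,l,st,ce=cv2.connectedComponentsWithStats(b,connectivity=4)
T=lambda x,y:(int(((x+.5)/3.8+170)*4),int(((y+.5)/3.8+155)*4))
x,y=T(125,173);k=l[y,x];print(st[k])
c=max(cv2.findContours((l==k).astype(np.uint8),0,2)[0],key=cv2.contourArea);r=cv2.minAreaRect(c)
print(r)
for z in(30,36):
    B=np.array([plane('top',(p+.5)/4-.5,z)[:2] for p in cv2.boxPoints(r)]);e=[np.linalg.norm(B[i]-B[i-1]) for i in range(4)];i=int(np.argmax(e));d=B[i]-B[i-1]
    print(z,B.mean(0),np.round(e,1),np.degrees(np.arctan2(d[1],d[0]))%180)
# disc edge (wood) : ellipse
q=plane('top',proj('top',[0,0,0]),0)
hs=cv2.cvtColor(u,cv2.COLOR_BGR2HSV)
pts=[]
ax=np.array([542.5,91.5])
for a in np.arange(-60,150,3):
    th=np.radians(a);rr=np.arange(118,150,.5)
    val=[float(v[tuple(np.round((proj('top',[ax[0]+q*np.cos(th),ax[1]+q*np.sin(th),30])+.5)*4).astype(int)[::-1])]) for q in rr]
    g=np.gradient(cv2.GaussianBlur(np.array(val,np.float32),(1,7),0).ravel()); j=int(np.argmin(g)); pts.append([ax[0]+rr[j]*np.cos(th),ax[1]+rr[j]*np.sin(th)])
P=np.array(pts)
from scipy.optimize import least_squares
f=least_squares(lambda p:np.hypot(P[:,0]-p[0],P[:,1]-p[1])-p[2],[*ax,135],loss='soft_l1');print('disc',f.x)
E
```

```text
[      3      78    2045    1458 2265511]
((1025.0, 806.5), (1457.0, 2044.0), 90.0)
30 [631.33373695 -28.96612426] [1304.  1955.3 1313.2 1591.6] 88.91205578751185
36 [629.69088324 -28.92989545] [1298.3 1946.7 1307.5 1584.7] 88.91205578751185Traceback (most recent call last):
  File "<stdin>", line 21, in <module>
  File "h.py", line 14, in proj
    c,R,o=cam(n); q=R@np.asarray(P,float)+c['tvec']; return np.array([c['fx']*q[0]/q[2]+c['cx'],c['fy']*q[1]/q[2]+c['cy']])
          ~~~^^^
  File "h.py", line 4, in cam
    c=eyes.calibration(n); R=cv2.Rodrigues(c['rvec'])[0]; return c,R,-R.T@c['tvec']
ValueError: time passes only in moves, steps and waits
```

```bash
sed -i 's/^def cam/import functools\n@functools.cache\ndef cam/' h.py; python3 - <<'E'
from h import *
from scipy.optimize import least_squares
t=cv2.imread('pics/top0.png');v=cv2.cvtColor(t,cv2.COLOR_BGR2HSV)[...,2].astype(np.float32)
def samp(P): 
    p=proj('top',P).astype(np.float32); return cv2.remap(v,p[:1].reshape(1,1),p[1:].reshape(1,1),cv2.INTER_CUBIC)[0,0]
ax=np.array([542.5,91.5]);P=[]
for a in np.arange(-60,150,3):
    th=np.radians(a);rr=np.arange(118,150,1.)
    g=np.gradient(cv2.GaussianBlur(np.array([samp([ax[0]+q*np.cos(th),ax[1]+q*np.sin(th),30]) for q in rr],np.float32),(1,5),0).ravel()); j=int(np.argmin(g)); P.append([ax[0]+rr[j]*np.cos(th),ax[1]+rr[j]*np.sin(th)])
P=np.array(P)
f=least_squares(lambda p:np.hypot(P[:,0]-p[0],P[:,1]-p[1])-p[2],[*ax,135],loss='soft_l1');print('disc',f.x)
# lip lines: darkest offset along cross-sections of the bay, lip tops z=36
c=np.array([574.6,162.6]);u=np.array([.4115,.9114]);w=np.array([-u[1],u[0]])
def dark(c0,d,lo,hi):
    s=np.arange(lo,hi,.5);return s[int(np.argmin([samp([*(c0+d*k),34]) for k in s]))]
for sgn in(1,-1):
    L=[(k,sgn*dark(c+u*k,sgn*w,14,34)) for k in range(-40,41,8)];p=np.polyfit(*zip(*L),1);print('side',sgn,p)
print('inner',[-dark(c+w*k,-u,44,66) for k in(-14,-7,0,7,14)])
print('outer',[dark(c+w*k,u,44,66) for k in(-14,-7,0,7,14)])
E
```

```text
disc [540.12629122  90.1447717  134.03571209]
side 1 [9.65909091e-03 2.64545455e+01]
side -1 [ 3.40909091e-03 -2.33636364e+01]
inner [np.float64(-57.0), np.float64(-58.0), np.float64(-58.0), np.float64(-58.0), np.float64(-58.0)]
outer [np.float64(53.0), np.float64(53.5), np.float64(53.5), np.float64(53.0), np.float64(53.5)]
```

The bay centre is (572.3,161.2), which agrees with the disc fit: axis (540.1,90.1), radius 134. The tool is within 1 mm of the bay, so I'll lower the stone.

>>> run_rows([
  [0.006,0.014,0.5,0,0,-0.024,30],
  [0,0,0.6,0,0,0,30],
  [0,0,0.5,0,0,0,30],
  [0,0,0.3,0,0,0,30],
  [0,0,0.12,0,0,0,30],
  [0,0,0,0,0,0,30],
])

```text
clock: 7.65
eef_pos: [573.2, 161.7, 44.1]
tool_rot: [-3.14, 0.001, 1.154]
force: [-0.5, 0.6, -1.4]
width: 32.3
gripper_force: 61.5
```

```bash
python3 -c "
from h import *
togo(572.3,161.2,37.5,1.153)"
```

```text
go [-0.8 -0.6  6.6] rot [-0.001  0.001  0.001] q [-0.25  0.81 -0.12  1.81  0.17  0.54 -0.89] t 7.65
```

>>> run_rows([
  [-0.016,-0.012,0.04,0,0,0,30],
  [0,0,0.04,0,0,0,30],
  [0,0,0.03,0,0,0,30],
  [0,0,0,0,0,0,30],
])

```text
clock: 8.05
eef_pos: [573.0, 161.3, 39.8]
tool_rot: [3.141, -0.0, 1.153]
force: [-0.3, -0.8, -1.8]
width: 32.7
gripper_force: 61.5
```

```bash
python3 -c "
from h import *
togo(572.3,161.2,37.5,1.153)"
```

```text
go [-0.4 -0.6  2.3] rot [ 0.001 -0.    -0.   ] q [-0.25  0.81 -0.12  1.81  0.17  0.53 -0.89] t 8.05
```

>>> run_rows([
  [0,-0.006,0.02,0,0,0,30],
  [0,0,0.02,0,0,0,30],
  [0,0,0.01,0,0,0,30],
  [0,0,0,0,0,0,30],
])

```text
clock: 8.45
eef_pos: [572.6, 161.5, 37.2]
tool_rot: [3.141, -0.0, 1.153]
force: [0.3, -0.6, 2.1]
width: 32.2
gripper_force: 61.8
```

In the tool's units: -40 mm is -0.8, -20 mm is -0.4.

>>> run_rows([
  [0,0,0,0,0,0,45],
  [0,0,0,0,0,0,60],
  [0,0,0,0,0,0,60],
  [0,0,-0.1,0,0,0,60],
  [0,0,-0.4,0,0,0,60],
  [0,0,-0.8,0,0,0,60],
  [0,0,-0.8,0,0,0,60],
  [0,0,-0.2,0,0,0,60],
])

```text
clock: 9.25
eef_pos: [575.3, 162.4, 156.7]
tool_rot: [3.136, -0.005, 1.153]
force: [1.1, 1.6, -0.0]
width: 60.1
gripper_force: 0.0
```

```bash
python3 -c "
from h import *
togo(644,100,150,1.153)"
```

```text
go [-29.1  88.1   7.1] rot [ 0.006 -0.005 -0.   ] q [-0.23  0.64 -0.15  1.75  0.13  0.75 -0.86] t 9.25
```

>>> run_rows([
  [-0.28,0.88,0,0,0,0,40],
  [-0.3,0.88,0,0,0,0,40],
  [0,0,0.2,0,0,0.6,40],
  [0,0,0.2,0,0,0.6,40],
  [0,0,0.2,0,0,0.6,40],
  [0,0,0.2,0,0,0.6,40],
  [0,0,0,0,0,0.6,40],
  [0,0,0,0,0,0.6,40],
  [0,0,0,0,0,0.592,40],
  [0,0,0,0,0,0,40],
])

```text
clock: 10.25
eef_pos: [640.8, 99.4, 111.5]
tool_rot: [3.141, 0.001, 0.105]
force: [0.0, -0.3, -0.9]
width: 40.1
gripper_force: 0.0
```

```bash
python3 -c "
from h import *
togo(644.5,101.1,42,0.105)
cv2.imwrite('pics/s3.png',np.hstack([cv2.resize(eyes.get_image('scene')[150:250,230:330],None,fx=3.9,fy=3.9),cv2.resize(eyes.get_image('top')[160:260,175:275],None,fx=3.9,fy=3.9)]))"
```

```text
go [ 3.9 -1.4 69.5] rot [ 0.001  0.001 -0.   ] q [-0.28  0.77  0.14  1.63 -0.14  0.76 -1.54] t 10.25
```

View pics/s3.png

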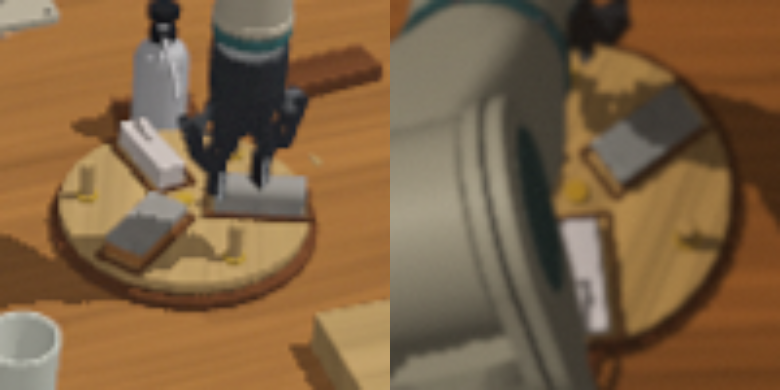

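The stone lies in the bay (left half, (265,195)) inside the lips, and the gripper is over post_c (left half, post top at about (235,230)). Descending around the post.

>>> run_rows([
  [0.078,-0.028,0.3,0,0,0,40],
  [0,0,0.4,0,0,0,40],
  [0,0,0.4,0,0,0,40],
  [0,0,0.28,0,0,0,40],
  [0,0,0,0,0,0,22],
  [0,0,0,0,0,0,22],
  [0,0,0,0,0,0,22],
])

```text
clock: 11.05
eef_pos: [645.8, 101.1, 43.8]
tool_rot: [-3.141, -0.002, 0.105]
force: [0.6, -0.9, -0.2]
width: 22.1
gripper_force: 0.0
```

```bash
python3 -c "
from h import *
togo(644.5,101.1,42,0.105)
s=ctrl.read_state();a=np.arctan2(s['eef_pos'][1]-90.1,s['eef_pos'][0]-540.1);print(a, np.hypot(s['eef_pos'][1]-90.1,s['eef_pos'][0]-540.1))"
```

```text
go [-1.3 -0.2  1.8] rot [-0.    -0.002 -0.   ] q [-0.27  0.87  0.12  1.64 -0.15  0.64 -1.53] t 11.05
0.10330039652043325 106.24517914661949
```

>>> run_rows([
  [-0.01,-0.104,0,0,0,-0.2,22],
  [-0.018,-0.21,0,0,0,-0.4,22],
  [-0.018,-0.272,0,0,0,-0.52,22],
  [-0.018,-0.272,0,0,0,-0.52,22],
  [-0.018,-0.272,0,0,0,-0.52,22],
  [-0.018,-0.272,0,0,0,-0.52,22],
  [-0.018,-0.272,0,0,0,-0.52,22],
  [-0.018,-0.272,0,0,0,-0.52,22],
  [-0.018,-0.272,0,0,0,-0.52,22],
  [-0.018,-0.272,0,0,0,-0.52,22],
  [-0.012,-0.21,0,0,0,-0.4,22],
  [-0.004,-0.104,0,0,0,-0.2,22],
])

```text
clock: 12.25
eef_pos: [552.5, 194.8, 43.8]
tool_rot: [3.141, -0.001, 1.45]
force: [0.4, 0.6, -0.1]
width: 22.2
gripper_force: 0.0
```

```bash
python3 -c "
from h import *
s=ctrl.read_state();p=s['eef_pos'];a=np.arctan2(p[1]-90.1,p[0]-540.1);print(a,np.hypot(p[1]-90.1,p[0]-540.1),s['qpos'])"
```

```text
1.453028695706422 105.39526046754168 [-0.26127841  0.8012762  -0.19907188  1.83552601  0.28331813  0.53121074
 -0.76708881]
```

In the tool's units: -0.6 mm is -0.012, -0.4 mm is -0.008, -0.1 rad is -0.4.

>>> run_rows([
  [-0.008,-0.168,0,0,0,-0.32,22],
  [-0.012,-0.21,0,0,0,-0.4,22],
  [-0.012,-0.21,0,0,0,-0.4,22],
  [-0.008,-0.168,0,0,0,-0.32,22],
  [-0.002,-0.084,0,0,0,-0.16,22],
  [0,0,0,0,0,0,22],
  [0,0,0,0,0,0,40],
  [0,0,0,0,0,0,40],
])

```text
clock: 13.05
eef_pos: [512.0, 190.6, 43.0]
tool_rot: [3.141, 0.0, 1.844]
force: [0.0, 1.0, 0.5]
width: 40.3
gripper_force: 0.0
```

```bash
python3 -c "
from h import *
s=ctrl.read_state();p=s['eef_pos'];a=np.arctan2(p[1]-90.1,p[0]-540.1);print(a,np.hypot(p[1]-90.1,p[0]-540.1))"
```

```text
1.843731060513709 104.32831368090856
```

>>> run_rows([
  [0,0,-0.2,0,0,0,40],
  [0,0,-0.6,0,0,0,40],
  [0,0,-0.8,0,0,0,40],
  [0,0,-0.8,0,0,0,40],
  [0,0,-0.8,0,0,0,40],
  [0,-0.4,-0.4,0,0,0,40],
  [0.4,-0.8,0,0,0,0,40],
  [0.4,-0.8,0,0,0,0,40],
  [0.4,-0.8,0,0,0,0,40],
  [0.4,-0.8,0,0,0,0,40],
  [0,-0.8,0,0,0,0,40],
])

```text
clock: 14.15
eef_pos: [276.1, 209.9, 223.8]
tool_rot: [3.139, -0.002, 1.848]
force: [-0.7, -1.2, 1.0]
width: 40.0
gripper_force: 0.0
```

```bash
python3 -c "
from h import *
a=eyes.get_image('scene');b=eyes.get_image('top');cv2.imwrite('pics/sc4.png',a);cv2.imwrite('pics/tp4.png',b)
cv2.imwrite('pics/s4.png',np.hstack([cv2.resize(a[140:240,230:330],None,fx=3.9,fy=3.9),cv2.resize(b[170:270,175:275],None,fx=3.9,fy=3.9)]))"
```

```text
(no output)
```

View pics/s4.png

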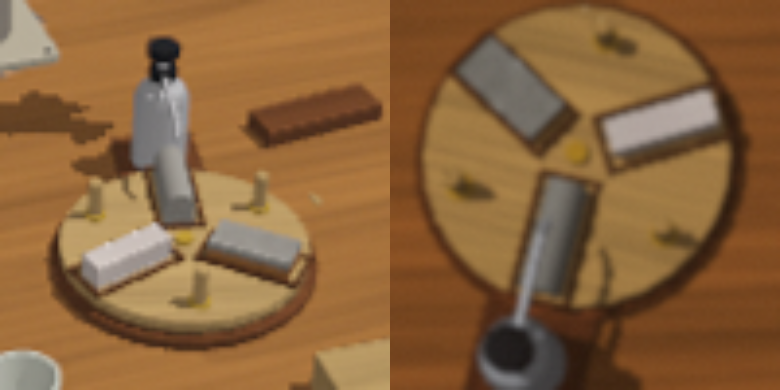

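The stone is seated in the bay and turned under the spout (right half: stone about (558,235), spout tip (543,228), cap (508,348)). I'll measure how far the turntable is off.

```bash
python3 - <<'E'
from h import *
t=cv2.imread('pics/tp4.png');v=cv2.cvtColor(t,cv2.COLOR_BGR2HSV)[...,2].astype(np.float32)
def samp(P): 
    p=proj('top',P).astype(np.float32); return cv2.remap(v,p[:1].reshape(1,1),p[1:].reshape(1,1),cv2.INTER_CUBIC)[0,0]
ax=np.array([540.1,90.1]);th=2.89;u=np.array([np.cos(th),np.sin(th)]);w=np.array([-u[1],u[0]]);c=ax+78*u
def dark(c0,d,lo,hi,z=34):
    s=np.arange(lo,hi,.5);return s[int(np.argmin([samp([*(c0+d*k),z]) for k in s]))]
for sgn in(1,-1):
    L=[(k,sgn*dark(c+u*k,sgn*w,16,36)) for k in range(-48,25,8)];print('side',sgn,[float(x[1]) for x in L])
print('inner',[-float(dark(c+w*k,-u,44,66)) for k in(-14,-7,0,7,14)])
S=lambda x,y:((x+.5)/3.9-.5+230,(y+.5)/3.9-.5+140); T=lambda x,y:((x-390+.5)/3.9-.5+175,(y+.5)/3.9-.5+170)
f=lambda P:(np.degrees(np.arctan2(P[1]-ax[1],P[0]-ax[0])),np.hypot(P[1]-ax[1],P[0]-ax[0]))
# cap: dark blob in both views
def cap(im,x0,y0,x1,y1):
    g=im.max(2)[y0:y1,x0:x1];m=(g<60).astype(np.uint8);k=max(cv2.findContours(m,0,2)[0],key=cv2.contourArea);return k,np.array([x0,y0])
k,o=cap(t,193,246,218,270);(cc,r)=cv2.minEnclosingCircle(k);e=cv2.fitEllipse(k);print('cap',cc+o,r,np.array(e[0])+o)
Pc=plane('top',np.array(e[0])+o,166);print(Pc,f(Pc))
for z in(110,129):
  for p in((543,228),(537,255),(530,285),(524,318)):
    P=plane('top',T(*p),z);print(z,p,P,f(P))
q=[(548,175),(588,183),(562,297),(530,290)]
print('stone rough',f(np.mean([plane('top',T(*p),45) for p in q],0)))
q=[(540,172),(602,185),(572,308),(518,298)]
print('bay rough',f(np.mean([plane('top',T(*p),34) for p in q],0)))
E
```

```text
side 1 [25.0, 16.0, 23.5, 16.0, 24.0, 24.0, 16.0, 23.5, 16.0, 16.0]
side -1 [-24.5, -23.0, -23.5, -23.0, -23.5, -23.0, -23.5, -24.0, -23.5, -23.5]
inner [-54.0, -54.0, -54.5, -53.0, -44.0]
cap [205.25862026 258.87931061] 6.534787654876709 [205.28001118 258.98222351]
[360.42579912 131.21782671 166.        ] (np.float64(167.11001696873424), np.float64(184.31900101862095))
110 (543, 228) [462.27119581 111.42930912 110.        ] (np.float64(164.67414231661337), np.float64(80.69858852131853))
110 (537, 255) [440.19745718 116.26626186 110.        ] (np.float64(165.32290369247653), np.float64(103.27241316466726))
110 (530, 285) [415.87525992 121.86695093 110.        ] (np.float64(165.65563381244263), np.float64(128.2221713249951))
110 (524, 318) [389.327884  126.6038271 110.       ] (np.float64(166.38987169823577), np.float64(155.12820619058868))
129 (543, 228) [459.22995186 109.48931246 129.        ] (np.float64(166.5173299830423), np.float64(83.16195117488341))
129 (537, 255) [437.48038311 114.25523081 129.        ] (np.float64(166.75448676735542), np.float64(105.4241952569767))
129 (530, 285) [413.51537608 119.77366945 129.        ] (np.float64(166.8070731547111), np.float64(130.01612850917564))
129 (524, 318) [387.35786884 124.44098093 129.        ] (np.float64(167.32889936204253), np.float64(156.5549794839285))
stone rough (np.float64(167.93849737968412), np.float64(76.10430425247957))
bay rough (np.float64(168.15916352373966), np.float64(78.24649107696372))
```

```bash
python3 - <<'E'
from h import *
t0=cv2.imread('pics/tp4.png');ax=np.array([540.1,90.1])
def run(fn,ths):
  v=cv2.cvtColor(cv2.imread(fn),cv2.COLOR_BGR2HSV)[...,2].astype(np.float32)
  def samp(P): 
    p=proj('top',P).astype(np.float32); return cv2.remap(v,p[:1].reshape(1,1),p[1:].reshape(1,1),cv2.INTER_CUBIC)[0,0]
  for d in ths:
    th=np.radians(d);u=np.array([np.cos(th),np.sin(th)]);w=np.array([-u[1],u[0]])
    o=[]
    for sgn in(1,-1):
      s=np.arange(19,31,.5);o.append(np.median([sgn*s[int(np.argmin([samp([*(ax+u*k+sgn*w*q,34]) if False else samp([*(ax+u*k+sgn*w*q),34]) for q in s]))] for k in range(35,125,6)]))
    print(fn,d,o,'centre angle',d+np.degrees(np.mean(o)/78))
E
sed -n 1p /dev/null; python3 - <<'E'
from h import *
ax=np.array([540.1,90.1])
def run(fn,ths):
  v=cv2.cvtColor(cv2.imread(fn),cv2.COLOR_BGR2HSV)[...,2].astype(np.float32)
  def line(c0,d,s):
    p=np.array([proj('top',[*(c0+d*q),34]) for q in s],np.float32); return cv2.remap(v,p[:,:1],p[:,1:],cv2.INTER_CUBIC).ravel()
  s=np.arange(19,31,.5)
  for d in ths:
    th=np.radians(d);u=np.array([np.cos(th),np.sin(th)]);w=np.array([-u[1],u[0]])
    o=[np.median([g*s[np.argmin(line(ax+u*k,g*w,s))] for k in range(35,125,6)]) for g in(1,-1)]
    print(fn,d,o,'angle',round(d+np.degrees(np.mean(o)/78),2))
run('pics/top0.png',[66.1,186.1,306.1]); run('pics/tp4.png',[166,286,46])
E
```

```text
pics/top0.png 66.1 [np.float64(24.0), np.float64(-25.5)] angle 65.55
pics/top0.png 186.1 [np.float64(23.5), np.float64(-24.0)] angle 185.92
pics/top0.png 306.1 [np.float64(19.5), np.float64(-22.5)] angle 305.0
pics/tp4.png 166 [np.float64(23.0), np.float64(-24.0)] angle 165.63
pics/tp4.png 286 [np.float64(25.0), np.float64(-23.5)] angle 286.55
pics/tp4.png 46 [np.float64(21.5), np.float64(-25.5)] angle 44.53  File "<stdin>", line 11
    s=np.arange(19,31,.5);o.append(np.median([sgn*s[int(np.argmin([samp([*(ax+u*k+sgn*w*q,34]) if False else samp([*(ax+u*k+sgn*w*q),34]) for q in s]))] for k in range(35,125,6)]))
                                                                                            ^
SyntaxError: closing parenthesis ']' does not match opening parenthesis '('
```

```bash
python3 - <<'E'
from h import *
ax=np.array([540.1,90.1]);th=np.radians(166);u=np.array([np.cos(th),np.sin(th)]);w=np.array([-u[1],u[0]])
o=cam('top')[2];print('cam',o,'slope along w',w@(o[:2]-ax-78*u)/o[2],'along u',u@(o[:2]-ax-78*u)/o[2])
S=cv2.cvtColor(cv2.imread('pics/tp4.png'),cv2.COLOR_BGR2HSV)[...,1].astype(np.float32)
s=np.arange(-32,32.1,.5)
for k in range(36,80,6):
    p=np.array([proj('top',[*(ax+u*k+w*q),45]) for q in s],np.float32);l=cv2.remap(S,p[:,:1],p[:,1:],cv2.INTER_LINEAR).ravel()
    i=np.where(l<75)[0]; print(k,s[i[0]] if len(i) else None,s[i[-1]] if len(i) else None,int(l.min()),int(l.max()))
p=np.array([proj('top',[*(ax+u*k),50]) for k in np.arange(15,60,1)],np.float32);l=cv2.remap(S,p[:,:1],p[:,1:],cv2.INTER_LINEAR).ravel();print(l.astype(int))
E
```

```text
cam [ 255.1834035   -20.67111879 1403.76930052] slope along w 0.12566759096862426 along u 0.12228177153522055
36 -16.5 16.5 22 153
42 -17.0 17.0 23 161
48 -17.0 16.5 22 155
54 -17.0 16.5 22 158
60 -17.0 16.5 19 159
66 -18.0 16.5 8 157
72 -18.5 16.0 4 157
78 -19.0 16.0 3 158
[148 148 147 147 147 148 149 147 142 137 130 111  92  74  59  49  39  30
  28  26  25  24  24  25  25  25  27  28  28  27  27  26  26  26  25  24
  24  24  24  25  25  26  26  25  25]
```

The stone's middle is at about 165.4°, radius 77, and the spout at about 166.8°, so it is about 2 mm short. I'll take hold of post_c centred on the corrected angle, which pulls the disc exactly into line.

```bash
python3 -c "
from h import *
togo(509.8,190.6,160,1.864)"
```

```text
go [-79.2 224.1  62.6] rot [-0.003  0.004 -0.015] q [-0.3   0.24 -0.52  2.29  0.2   0.65 -0.69] t 14.25
```

Careful with the scale: shifts go in shares of 50 mm and turns go in units of 0.25 rad. That gives: 40 mm is 0.8, 38 mm is 0.76, -0.015 rad is -0.06.

>>> run_rows([
  [-0.2,0.52,0,0,0,-0.06,40],
  [-0.28,0.8,0,0,0,0,40],
  [-0.28,0.8,0,0,0,0,40],
  [-0.28,0.8,0,0,0,0,40],
  [-0.28,0.8,0,0,0,0,40],
  [-0.26,0.76,0,0,0,0,40],
  [0,0,0.4,0,0,0,40],
  [0,0,0.4,0,0,0,40],
  [0,0,0.4,0,0,0,40],
  [0,0,0,0,0,0,40],
])

```text
clock: 15.25
eef_pos: [514.0, 194.4, 161.0]
tool_rot: [-3.137, 0.001, 1.859]
force: [-0.6, -0.5, 0.2]
width: 39.9
gripper_force: 0.0
```

```bash
python3 -c "
from h import *
togo(509.8,190.6,42,1.864)"
```

```text
go [ -2.4  -4.6 119.1] rot [-0.005  0.001 -0.005] q [-0.15  0.6  -0.4   1.86  0.33  0.75 -0.44] t 15.25
```

In the tool's units: 30 mm is 0.6, 20 mm is 0.4, -0.005 rad is -0.02.

>>> run_rows([
  [-0.048,-0.092,0.6,-0.02,0,-0.02,40],
  [0,0,0.6,0,0,0,40],
  [0,0,0.6,0,0,0,40],
  [0,0,0.4,0,0,0,40],
  [0,0,0.16,0,0,0,40],
  [0,0,0,0,0,0,40],
])

```text
clock: 15.85
eef_pos: [512.0, 192.1, 45.0]
tool_rot: [3.137, 0.0, 1.865]
force: [0.3, 0.2, 1.1]
width: 39.9
gripper_force: 0.0
```

```bash
python3 -c "
from h import *
togo(509.8,190.6,42,1.864)"
```

```text
go [-0.8 -2.6  3. ] rot [0.005 0.    0.001] q [-0.23  0.77 -0.28  1.95  0.44  0.48 -0.54] t 15.85
```

>>> run_rows([
  [-0.016,-0.052,0.02,0,0,0,40],
  [0,0,0,0,0,0,14],
  [0,0,0,0,0,0,14],
  [0,0,0,0,0,0,14],
  [0,0,0,0,0,0,14],
  [0,0,0,0,0,0,14],
])

```text
clock: 16.45
eef_pos: [510.5, 190.9, 45.3]
tool_rot: [3.134, 0.0, 1.865]
force: [-0.3, -0.6, 6.7]
width: 14.9
gripper_force: 38.3
```

```bash
python3 -c "
from h import *
togo(509.8,190.6,42,1.864)"
```

```text
go [-0.1 -0.8  3.3] rot [0.007 0.    0.001] q [-0.23  0.77 -0.28  1.95  0.44  0.47 -0.54] t 16.45
```

>>> run_rows([
  [-0.002,-0.016,0,0,0,0,14],
  [0,0,0,0,0,0,14],
  [0,0,0,0,0,0,30],
  [0,0,0,0,0,0,40],
  [0,0,-0.2,0,0,0,40],
  [0,0,-0.6,0,0,0,40],
  [0,0,-0.8,0,0,0,40],
  [0,0,-0.8,0,0,0,40],
  [0,0,-0.8,0,0,0,40],
  [0,0,-0.4,0,0,0,40],
])

```text
clock: 17.45
eef_pos: [508.9, 190.8, 228.0]
tool_rot: [3.131, -0.001, 1.865]
force: [0.1, 0.2, 0.1]
width: 40.3
gripper_force: 0.0
```

>>> run_rows([
  [0.26,-0.76,0,0,0,0,0],
  [0.26,-0.76,0,0,0,0,0],
  [0.26,-0.76,0,0,0,0,0],
  [0.28,-0.76,0,0,0,0,0],
  [0.28,-0.76,0,0,0,0,0],
  [0.26,-0.68,0,0,0,0,0],
  [0,0,0,0,0,0,0],
])

```text
clock: 18.15
eef_pos: [265.8, 200.4, 223.1]
tool_rot: [3.139, 0.003, 1.87]
force: [0.4, -0.4, 0.2]
width: 0.1
gripper_force: 0.0
```

```bash
cat > ms.py <<'E'
from h import *
cv2.imwrite('pics/tp5.png',eyes.get_image('top'));cv2.imwrite('pics/sc5.png',eyes.get_image('scene'))
ax=np.array([540.1,90.1]);th=np.radians(166);u=np.array([np.cos(th),np.sin(th)]);w=np.array([-u[1],u[0]])
I=cv2.imread('pics/tp5.png');S=cv2.cvtColor(I,cv2.COLOR_BGR2HSV)[...,1].astype(np.float32)
s=np.arange(-32,32.1,.5)
for k in range(36,80,6):
    p=np.array([proj('top',[*(ax+u*k+w*q),45]) for q in s],np.float32);l=cv2.remap(S,p[:,:1],p[:,1:],cv2.INTER_LINEAR).ravel()
    i=np.where(l<75)[0]; print(k,s[i[0]],s[i[-1]])
V=I.min(2).astype(np.float32);s=np.arange(-12,18,.5)   # spout tube centre at z=129: brightest
for k in range(84,150,8):
    p=np.array([proj('top',[*(ax+u*k+w*q),129]) for q in s],np.float32);l=cv2.remap(V,p[:,:1],p[:,1:],cv2.INTER_LINEAR).ravel();j=l.argmax();wt=np.clip(l-l.max()*.75,0,None)*(abs(s-s[j])<5);print('tube',k,round((s*wt).sum()/wt.sum(),1),end='; ')
print();togo(361,132,200,1.864)
E
python3 ms.py
```

```text
36 -15.5 17.5
42 -15.5 18.0
48 -15.5 18.5
54 -16.0 18.5
60 -15.5 18.5
66 -15.5 18.5
72 -16.0 19.0
78 -17.5 19.0
tube 84 0.8; tube 92 0.2; tube 100 -0.2; tube 108 0.5; tube 116 0.0; tube 124 0.1; tube 132 -0.2; tube 140 -0.5; tube 148 -0.1; 
go [-93.2  66.3  23.9] rot [0.007 0.    0.002] q [-0.29  0.23 -0.53  2.31  0.2   0.64 -0.67] t 18.25
```

The stone's middle is now within about 1 mm of the spout line. Next, over the cap with the fingers shut.

>>> run_rows([
  [-0.4,0.3,0,0,0,0,0],
  [-0.5,0.36,0,0,0,0,0],
  [-0.5,0.36,0,0,0,0,0],
  [-0.46,0.36,0,0,0,0,0],
  [0,0,0.3,0,0,0,0],
  [0,0,0.3,0,0,0,0],
  [0,0,0.1,0,0,0,0],
  [0,0,0,0,0,0,0],
])

```text
clock: 19.05
eef_pos: [363.8, 132.5, 187.7]
tool_rot: [3.138, -0.0, 1.864]
force: [0.5, -0.9, -0.1]
width: -0.0
gripper_force: 0.0
```

```bash
python3 -c "
from h import *
togo(364,133,152,1.864)"
```

```text
go [ 0.5  0.2 35.7] rot [ 0.004 -0.     0.   ] q [-0.09  0.36 -0.44  2.25  0.28  0.58 -0.44] t 19.05
```

In the tool's units: 4 mm is 0.08, 10 mm is 0.2.

>>> run_rows([
  [0.01,0,0.2,0,0,0,0],
  [0,0,0.16,0,0,0,0],
  [0,0,0.08,0,0,0,0],
  [0,0,0.08,0,0,0,0],
  [0,0,0.06,0,0,0,0],
  [0,0,0,0,0,0,0],
])

```text
clock: 19.65
eef_pos: [363.3, 133.2, 159.0]
tool_rot: [3.137, 0.0, 1.865]
force: [-1.2, -0.4, 6.3]
width: -0.0
gripper_force: 3.1
```

```bash
python3 -c "
from h import *
togo(364,133,152,1.864)"
```

```text
go [-0.4  0.6  7. ] rot [0.005 0.    0.001] q [-0.13  0.42 -0.39  2.28  0.34  0.49 -0.5 ] t 19.65
```

In the tool's units: 2 mm is 0.04, 1.5 mm is 0.03.

>>> run_rows([
  [0,0,0.04,0,0,0,0],
  [0,0,0.04,0,0,0,0],
  [0,0,0.04,0,0,0,0],
  [0,0,0.03,0,0,0,0],
  [0,0,0,0,0,0,0],
])

```text
clock: 20.15
eef_pos: [363.5, 133.2, 153.7]
tool_rot: [3.135, 0.002, 1.865]
force: [-7.4, -2.4, 37.8]
width: -0.1
gripper_force: 18.6
```

>>> run_rows([
  [0,0,0.03,0,0,0,0],
  [0,0,0,0,0,0,0],
])

```text
clock: 20.35
eef_pos: [363.6, 133.3, 153.5]
tool_rot: [3.134, 0.003, 1.865]
force: [-11.4, -3.4, 58.2]
width: -0.2
gripper_force: 29.1
```

Bottomed out. Releasing it and retreating.

In the tool's units: -30 mm is -0.6, 25 mm is 0.5.

>>> run_rows([
  [0,0,-0.1,0,0,0,0],
  [0,0,-0.2,0,0,0,0],
  [0,0,-0.4,0,0,0,0],
  [0,0,-0.6,0,0,0,0],
  [0.4,-0.4,-0.1,0,0,0,0],
  [0.5,-0.4,0,0,0,0,0],
  [0.5,-0.36,0,0,0,0,0],
  [0.4,-0.2,0,0,0,0,0],
  [0,0,0,0,0,0,0],
  [0,0,0,0,0,0,0],
])

```text
clock: 21.35
eef_pos: [272.2, 199.6, 219.8]
tool_rot: [3.136, 0.0, 1.866]
force: [-0.3, -0.0, -0.2]
width: -0.1
gripper_force: 0.0
```

```bash
python3 ms.py; python3 -c "
from h import *
a=cv2.imread('pics/sc5.png');b=cv2.imread('pics/tp5.png')
cv2.imwrite('pics/s5.png',np.hstack([cv2.resize(a[140:260,140:330],None,fx=2.1,fy=2.1),cv2.resize(b[150:270,175:365],None,fx=2.1,fy=2.1)]))"
```

```text
36 -15.0 17.5
42 -15.0 18.0
48 -16.0 18.5
54 -16.0 18.5
60 -15.5 18.0
66 -15.0 18.5
72 -16.0 18.5
78 -17.5 19.0
tube 84 1.1; tube 92 0.2; tube 100 -0.2; tube 108 0.2; tube 116 0.1; tube 124 0.1; tube 132 -0.3; tube 140 -0.5; tube 148 -0.1; 
go [-89.7  65.1  20.1] rot [ 0.005  0.    -0.001] q [-0.28  0.24 -0.53  2.31  0.21  0.63 -0.67] t 21.45
```

View pics/s5.png

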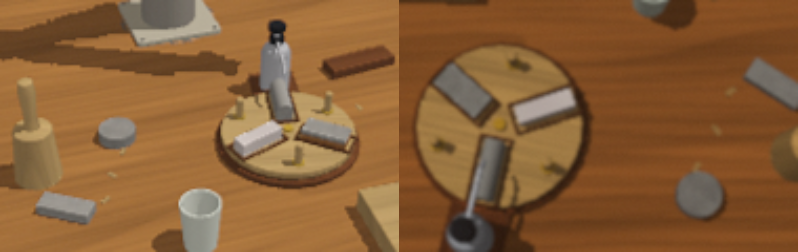

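The slip is in its bay under the spout (right half, (490,168)), the cap is up again (left half, (277,28)), and the bystanders in view are unmoved. Handing in.

```bash
python3 -c "
from cell import ctrl, eyes, finish_job
print(finish_job())"
```

```text
the job is handed in; nothing more can be done
None
```

The slip stone lies in the turntable's empty bay with its middle about 1 mm from under the spout; the cap was then pushed to its stop once (58 N at the fingertips) and sprang back, no other tool or stone was seen to move, and the job was handed in at about 21 s.

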